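Show the yellow sensor shoe to the inspection camera

TASK

Take the yellow sensor shoe by its head, slide it along its slot and out of the open end of the guide, then present it to the inspection camera: hold it upright in the air with its wear face square to the lens, the middle of that face on the lens axis and 12 cm in front of the lens. Finish while still holding it there, steady. Do not touch the camera or its stand, and leave the grey shoe, the pipe offcut and the screwdriver where they are.

Things in the scene. Friction and masses are not known exactly. Their poses are not given: they have to be found in the camera images.
- guide: Fixed blue guide with pale top strips, 160 (x) x 180 (y) x 36 mm. Origin: centre of its underside; z up. Two T-slots run along x, centred at y = +45 and -45 mm, open at the -x end, closed at +x (wall at x = 80 to 88 mm). Slot floor at z = 12 mm; channel 52 mm wide, 16 mm high; above it two lips 8 mm thick (top z = 36 mm) with a 26 mm gap. One shoe in each slot.
- guide_mouth (a point): Point on the guide's top edge midway between the two slots at their open end: (-80, 0, 36) mm in the guide's frame. A shoe's foot is trapped under the lips: the shoe can be lifted only after sliding along -x until its origin is more than 25 mm beyond this end (guide x below -105 mm).
- yellow_shoe: Loose shoe, 0.2 to 0.45 kg, in either slot. Origin: centre of the foot's underside, on the slot floor; axes as the guide's at the start. Steel foot 50 (x) x 44 (y) x 12 mm, neck 40 x 16 mm up to z = 28 mm, yellow head 50 (x) x 30 (y) mm, z = 28 to 72 mm, 4 mm clear of the lips. Grip the head across its 30 mm (y) at about z = 53 mm. -x end: wear face; +x end: plain yellow.
- yellow_shoe_face (a point): Middle of the wear face, the -x end of the yellow head (it points to the slot's open end at the start): a bright steel plate with a dark round insert of 16 mm. This point, the insert's centre, is at (-25, 0, 50) mm in the shoe's frame; same axes as the shoe.
- grey_shoe: The other sensor shoe, same shape and origin, grey head, in the other slot. Leave it where it is.
- camera_stand: Fixed camera stand: grey base 130 x 110 x 14 mm, steel post 22 mm thick and 240 mm high at x = +35 mm. Origin: under the base, on the table; z up. The camera looks level along -x. Its black head, 50 mm wide and high, x = -50 to +60 mm, with lens and 64 mm wide ring light ahead, is clamped on the post at a height that differs from run to run.
- lens (a point): Centre of the camera's front glass, in the middle of the white ring light, 85 mm ahead of the stand's origin and 130 to 210 mm above the table. Axes as the stand's: the camera looks along -x, z up.
- focus (a point): Point in the air on the lens axis, 120 mm in front of the lens (at x = -120 mm in the lens's axes, same height). Here the middle of the wear face must be held, the face looking back at the lens, so that the shoe's -x axis points along the lens's +x axis.
- pipe_offcut: Loose bystander: short dark steel pipe standing on the table, 60 mm outside diameter, 48 mm bore, 55 mm high. Origin: centre of its underside.
- screwdriver: Loose bystander: screwdriver with a green handle lying on the table along its x axis, about 0.2 m long, handle to -x. Origin on its underside.
Things that resemble listed ones, but are neither listed nor needed, are in the scene too. Leave any green, purple or red look-alike of the yellow_shoe alone.

How it is judged:
On the way:
1. the yellow shoe, in the fingers, has left the open end of its slot (x of yellow_shoe in the frame of guide below -0.105 m and contact force between the fingers and yellow_shoe above 1 N), for 0.1 s.
At the end, for the whole second after the job is handed in: The fingers hold the yellow shoe (over 2 N) still, over 50 mm up, clear of guide and camera; its wear face's middle is within 15 mm of the focus point, looking at the lens within 0.17 rad, upright within 0.17 rad; grey shoe moved under 15 mm, pipe and screwdriver under 20 mm (distance between yellow_shoe_face and focus below 0.015 m and x of yellow_shoe in the frame of lens below -0.12 m and angle between the x axis of yellow_shoe and the x axis of lens, either way round below 0.17 rad and angle between yellow_shoe's own z axis and vertical below 0.17 rad and height (world z) of yellow_shoe above 0.05 m and contact force between the fingers and yellow_shoe above 2 N and contact force between yellow_shoe and camera_stand below 0.3 N and contact force between yellow_shoe and guide below 0.3 N and linear speed of yellow_shoe below 0.02 m/s and distance of grey_shoe from where it was at the start of the episode below 0.015 m and distance of each of pipe_offcut, screwdriver from where it was at the start of the episode below 0.02 m); the arm keeps its last pose, push and grip.
It fails at once if the camera or its stand is touched (over 2 N) (contact force between camera_stand and anything else above 2 N).
It fails at once if the grey shoe is moved by 15 mm or more (distance of grey_shoe from where it was at the start of the episode above 0.015 m).
It fails at once if the pipe offcut is moved by 20 mm or more (distance of pipe_offcut from where it was at the start of the episode above 0.02 m).
It fails at once if the screwdriver is moved by 20 mm or more (distance of screwdriver from where it was at the start of the episode above 0.02 m).
It also fails if it takes over 42 s, if anything falls off the work surface, if the arm or the gripper's body presses on something with over 40 N, if the wrist force passes 120 N, or if a joint passes its speed limit or range.

ROBOT

A 6-joint arm with a two-finger parallel gripper is mounted at the origin on the work surface. World frame = base frame: x ahead of the robot, y to its left, z up, the work surface at z = 0. Lengths are in m, angles in rad, forces in N, time in s.
With the tool pointing down it reaches from about 0.35 to 0.85 m from the base axis. Payload 8.1 kg.
Tool frame: the origin (TCP) lies at the very end of the fingers, on their centre line; the grasp point (between the pads) lies 19 mm behind it; z points along the fingers, y is the direction in which the jaws open and shut (so a half turn about z gives the same grasp; the last joint's range is limited). The gripper opens to 93 mm and grips with 3 to 60 N. Pads are 15 mm wide; open, the fingers measure 128 mm over their backs; the gripper's body (75 mm by 188 mm) begins 65 mm behind the grasp point.
Start: joints at [-1.301, 0.13, 1.488, -0, 1.523, -0.085], TCP at [0.208, -0.563, 0.219] pointing down, gripper open.
Joint ranges: [-2.96, 2.96], [-0.89, 2.26], [0.02, 2.5], [-1.34, 4.48], [0, 2.73], [-2.66, 2.66]. Speed limits (rad/s): [2.39, 2.39, 2.79, 3.14, 3.14, 3.14].

INTERFACE

Orientations are given as a rotation vector (axis times angle).
In Python, from plant import read_state, read_camera, close_job gives the robot as it stands.
- The arm moves only by the tool jog_arm, never from a script. Its argument "motion" is one flat list of numbers, 7 for each row, row after row: the opening, from 0 (shut) to 1 (fully open), then the shift along the tool's x, y, z scaled (see below), then the turn, a rotation vector about the tool's x, y, z scaled (see below). A call has 1 to 8 rows; each row is the pose to reach, as a shift and turn from the pose measured when the call began, along the tool's axes at that moment; what a row does not reach only later rows make up. The controller multiplies each number of a shift by 0.5 m and each number of a turn by 90 degrees. A row lasts 1/10 s, in which the tool goes at most 50 mm and 8.59 degrees, less where a joint would pass 70% of its speed; a pose out of reach is approached as far as the arm can. A call with a number of a shift or a turn outside -1 to 1 is refused whole. A call with a gripper value outside its range is refused whole. The fingers move at their own pace and stop on an object; "grip_force" is the grip in N (left out, the last holds). Time passes only in rows, so rows that repeat a pose let the fingers close. It gives the time, the measured TCP pose, the force and the opening at its end, in the units of the state.
- read_state(): the state, without advancing time (a new reading comes with each control period).
- read_camera(name): name is "scene" or "top" or "wrist"; returns a dict with "frame" (420x560x3 uint8, red, green, blue), "vertical_fov" (degrees; the focal length in pixels is half the picture's height over the tangent of half this angle, whatever the lens; pixels are square), "cx", "cy" (the principal point, pixels), "world_from_camera" (4x4, takes a point from camera to world coordinates); the wrist camera has in their place "hand_eye" (4x4, takes a point from camera to tool coordinates, whose origin is the TCP and whose axes are the flange's). Camera axes: x right, y down, z forward; pixel columns grow to the right and rows downward; lengths in m; the calibration is good to about 2 mm. The wrist camera is an equidistant fisheye: a pixel r from the principal point sees the ray r / f radians off the axis. A picture is of the moment at which its call begins: read the wrist's pose just before it. There is no depth.
- close_job(): hands the job in, once; it reports no verdict.
The state is a dict: "t": time; "q": joint angles; "dq": joint speeds; "joint_torque": joint torques, N m; "tool_pos": TCP position; "orientation": TCP orientation; "force": force on the tool from outside, world axes, zero at the start; "wrist_torque": the same for the moment, N m; "opening": finger opening in m.
Only numpy, scipy, OpenCV 4.12 (cv2) and the standard library are available. Lean on these libraries where they do the work, as an engineer would, in place of code of your own. Each camera call takes 0.05 s, during which the arm holds its last target.

## Working session

There is one attempt and no reset: what is moved stays moved. The work goes in short steps, Python scripts to look and compute and a tool call to move; the robot and the scene stay as the last step left them, time stands still between calls to the robot, and variables do not carry over. Pictures are saved under pics/ and viewed, and the job is handed in when it is done.

Besides the shell and the picture viewer there is one more tool, called after "Call:" as a command line: name --argument value ..., lists and objects as JSON in quotes. jog_arm: Moves the arm, as the interface text tells. Its arguments: {"type":"object","properties":{"motion":{"type":"array","items":{"type":"number"}},"grip_force":{"type":"number"}},"required":["motion"]}

```bash
mkdir -p pics; ls; python3 - <<'E'
from plant import *
import cv2,numpy as np,json
s=read_state();print(s)
for n in("scene","top","wrist"):
    c=read_camera(n);cv2.imwrite(f"pics/{n}0.png",c["frame"][:,:,::-1])
    print(n,{k:(v if not hasattr(v,'tolist') else np.round(v,4).tolist()) for k,v in c.items() if k!="frame"})
E
```

```text
pics
{'t': 0.0, 'q': array([-1.30140141e+00,  1.31187463e-01,  1.48923933e+00, -3.10906323e-05,
        1.52299486e+00, -8.54009796e-02]), 'dq': array([ 0.00109286, -0.00108797, -0.00058391,  0.00163038,  0.00076518,
        0.00034316]), 'joint_torque': array([ 2.47090685e-05, -5.59853911e+01, -4.91754520e+01,  7.66849425e-02,
        3.56963393e-02, -1.10127014e-04]), 'tool_pos': array([ 0.20830032, -0.56208937,  0.21759368]), 'orientation': array([-3.09049884e+00, -5.54075025e-01,  3.12324454e-04]), 'force': array([ 0.67127026, -0.60230035, -0.48489799]), 'wrist_torque': array([ 0.01796263, -0.05780253,  0.03396361]), 'opening': 0.09268126884154337}
scene {'vertical_fov': 50.52114988902969, 'cx': 279.09371373483697, 'cy': 210.8923079052394, 'world_from_camera': [[0.4548, 0.7618, -0.4613, 1.0677], [0.8906, -0.3856, 0.2412, -0.2526], [0.0058, -0.5205, -0.8538, 1.005], [0.0, 0.0, 0.0, 1.0]]}
top {'vertical_fov': 45.420372189834474, 'cx': 287.78915397905814, 'cy': 211.10922357519155, 'world_from_camera': [[-0.0168, -0.9963, 0.0841, 0.46], [-0.9999, 0.0166, -0.0039, 0.0107], [0.0025, -0.0841, -0.9965, 1.477], [0.0, 0.0, 0.0, 1.0]]}
wrist {'vertical_fov': 65.70646984690485, 'cx': 273.0210667146764, 'cy': 207.34085350396137, 'hand_eye': [[0.0004, -0.968, -0.2508, 0.0694], [1.0, 0.0003, 0.0002, 0.0005], [-0.0001, -0.2508, 0.968, -0.1653], [0.0, 0.0, 0.0, 1.0]]}
```

View pics/scene0.png

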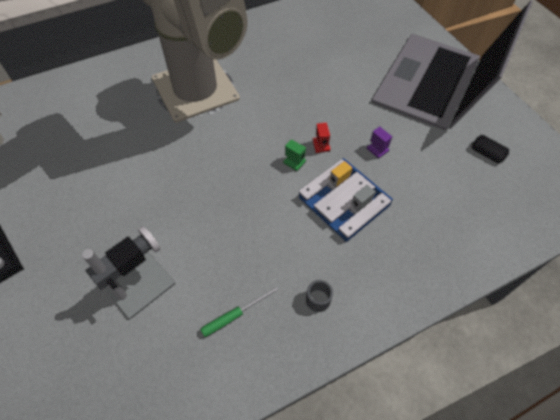

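View pics/top0.png

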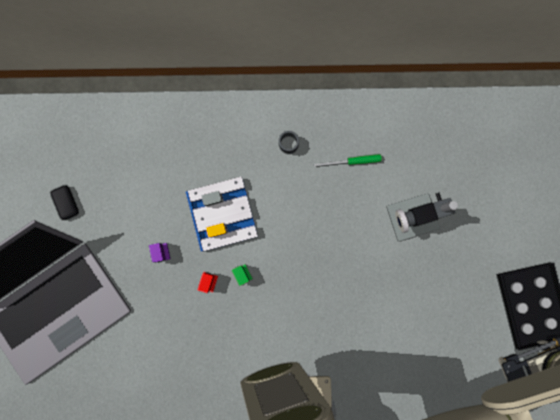

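View pics/wrist0.png

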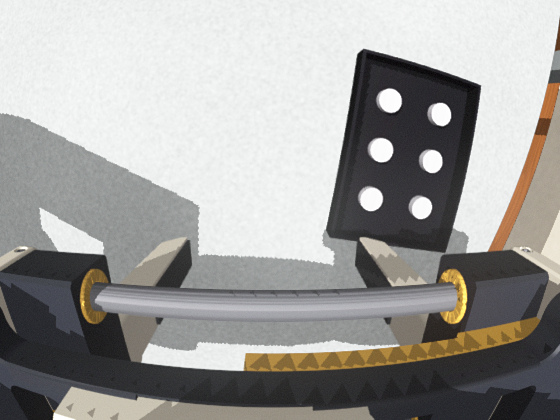

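```bash
python3 - <<'E'
import cv2,numpy as np
t=cv2.imread("pics/top0.png");s=cv2.imread("pics/scene0.png")
up=lambda im,a,b,c,d,k:cv2.resize(im[b:d,a:c],None,fx=k,fy=k,interpolation=cv2.INTER_CUBIC)
cv2.imwrite("pics/t1.png",up(t,175,165,275,265,6))
cv2.imwrite("pics/t2.png",up(t,380,185,480,250,8))
cv2.imwrite("pics/s1.png",up(s,290,145,400,245,6))
cv2.imwrite("pics/s2.png",up(s,75,220,185,320,6))
E
```

```text
(no output)
```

View pics/t1.png

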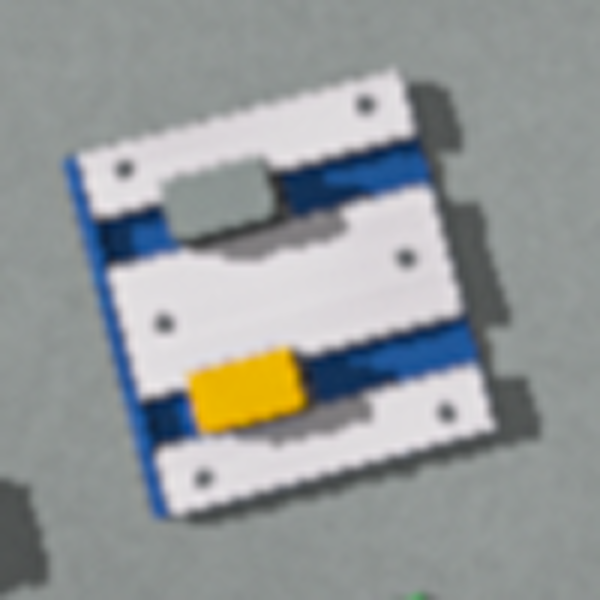

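View pics/t2.png

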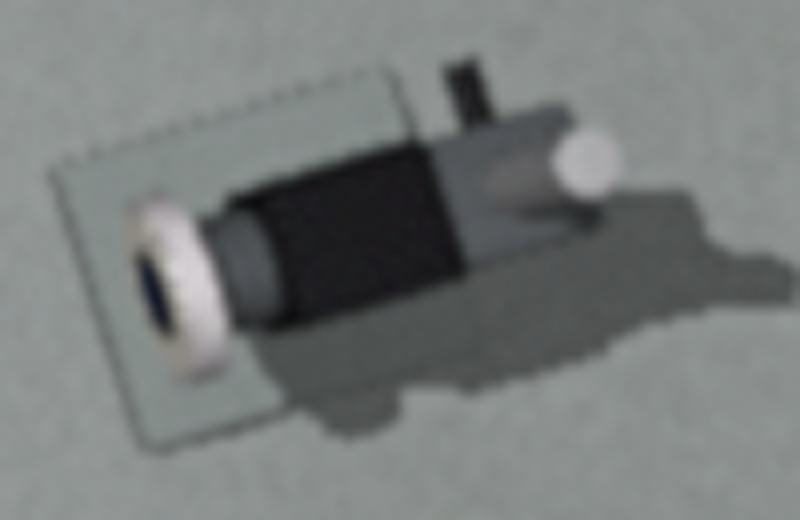

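View pics/s1.png

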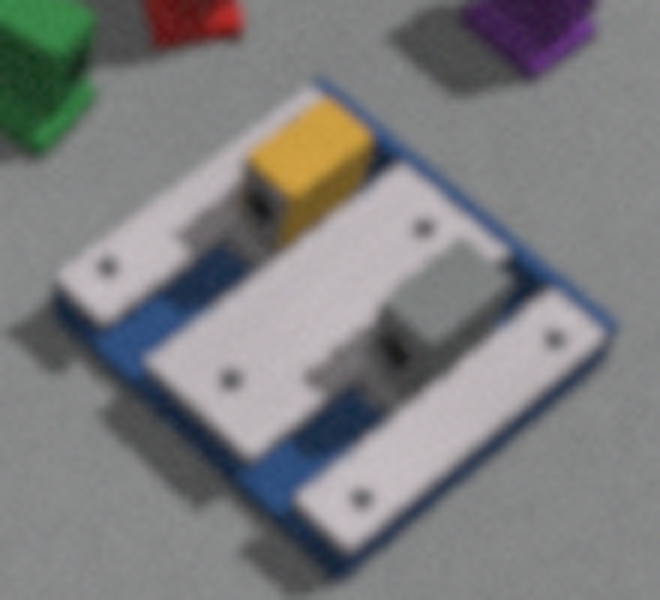

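View pics/s2.png

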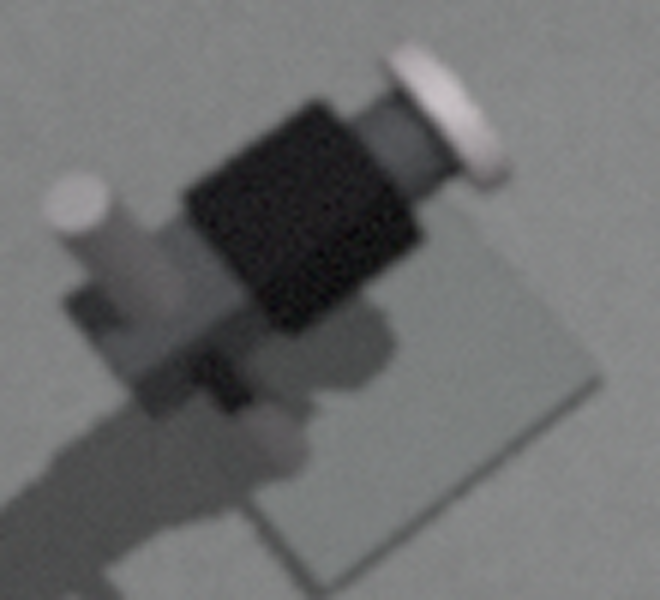

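```bash
cat > h.py <<'E'
import numpy as np,cv2
from scipy.optimize import least_squares
from scipy.spatial.transform import Rotation as R
T=dict(f=210/np.tan(np.radians(45.420372189834474/2)),c=(287.789,211.109),M=np.array([[-0.0168,-0.9963,0.0841,0.46],[-0.9999,0.0166,-0.0039,0.0107],[0.0025,-0.0841,-0.9965,1.477],[0,0,0,1]]))
S=dict(f=210/np.tan(np.radians(50.52114988902969/2)),c=(279.0937,210.8923),M=np.array([[0.4548,0.7618,-0.4613,1.0677],[0.8906,-0.3856,0.2412,-0.2526],[0.0058,-0.5205,-0.8538,1.005],[0,0,0,1]]))
def proj(C,P):
    P=np.atleast_2d(P);p=(P-C['M'][:3,3])@C['M'][:3,:3]
    return C['f']*p[:,:2]/p[:,2:]+np.array(C['c'])
def crop(p,off,k): return (np.array(p,float)+.5)/k-.5+np.array(off)
def place(v,L):
    c,s=np.cos(v[2]),np.sin(v[2]);L=np.atleast_2d(L)
    return np.c_[v[0]+c*L[:,0]-s*L[:,1],v[1]+s*L[:,0]+c*L[:,1],L[:,2]]
def wray(px,hand_eye,pos,rv,f,c):
    d=np.atleast_2d(px)-np.array(c);r=np.linalg.norm(d,axis=1);th=r/f
    v=np.c_[d/np.maximum(r,1e-9)[:,None]*np.sin(th)[:,None],np.cos(th)]
    Rt=R.from_rotvec(rv).as_matrix()
    return Rt@hand_eye[:3,3]+pos,(Rt@hand_eye[:3,:3]@v.T).T
def wproj(P,he,pos,rv,f,c):
    Rt=R.from_rotvec(rv).as_matrix()
    p=((np.atleast_2d(P)-pos)@Rt-he[:3,3])@he[:3,:3]
    r=np.linalg.norm(p[:,:2],axis=1);th=np.arctan2(r,p[:,2])
    return p[:,:2]/r[:,None]*(f*th)[:,None]+np.array(c)
E
python3 - <<'E'
from h import *
g=np.array([(-80,-90,36),(-80,90,36),(88,-90,36),(88,90,36),(-80,58,36),(-80,32,36),(-80,-32,36),(-80,-58,36)])/1e3
gt=crop([(397,68),(496,428),(65,155),(157,517),(478,365),(462,322),(432,185),(417,142)],(175,165),6)
gs=crop([(345,550),(57,275),(615,325),(320,80),(105,325),(145,355),(245,462),(297,495)][:0] or [(345,550),(57,275),(615,325),(320,80),(105,325),(145,355),(245,462),(297,495)],(290,145),6)
for use in("t","s","ts"):
    def r(v):
        P=place(v,g);o=[]
        if 't' in use:o.append(proj(T,P)-gt)
        if 's' in use:o.append(proj(S,P)-gs)
        return np.concatenate(o).ravel()
    k=least_squares(r,[.45,.2,1.6],loss='soft_l1');print(use,k.x.round(4),np.abs(r(k.x)).max().round(2));
    if use=='ts':print(r(k.x).reshape(-1,2).round(1).tolist())
b=np.array([(-65,-55,14),(-65,55,14),(65,-55,14),(35,0,240)])/1e3
bt=crop([(52,170),(150,450),(388,65),(588,160)],(380,185),8)
b2=np.array([(-65,-55,14),(65,-55,14),(35,0,240)])/1e3
bs=crop([(600,378),(322,595),(78,203)],(75,220),6)
lt=crop([(155,287)],(380,185),8);ls=crop([(455,115)],(75,220),6)
def r(v):return np.r_[(proj(T,place(v,b))-bt).ravel(),(proj(S,place(v,b2))-bs).ravel(),
  (proj(T,place(v,[[-.085,0,v[3]]]))-lt).ravel(),(proj(S,place(v,[[-.085,0,v[3]]]))-ls).ravel()]
k=least_squares(r,[.45,-.3,1.6,.17],loss='soft_l1');print(k.x.round(4));print(r(k.x).reshape(-1,2).round(1).tolist())
v=k.x;print("lens",place(v,[[-.085,0,v[3]]]),"focus",place(v,[[-.205,0,v[3]]]))
E
```

```text
t [0.5788 0.1937 1.8112] 1.44
s [0.5789 0.194  1.8175] 0.9
ts [0.5789 0.1939 1.8146] 1.55
[[0.6, 0.2], [-0.2, 0.3], [-0.4, 0.5], [-0.5, 0.6], [-0.0, -0.0], [0.4, -1.6], [-0.2, -0.1], [0.0, -1.5], [0.3, 0.0], [-0.8, 0.0], [0.7, 0.1], [0.4, -0.6], [-0.5, -0.6], [-0.3, 0.8], [0.4, -0.7], [-0.9, 0.6]]
[ 0.6078 -0.3418 -0.6621  0.1466]
[[22.1, 24.0], [-20.6, -33.6], [5.9, 1.8], [-17.4, -24.4], [-34.6, -15.2], [-8.3, 0.4], [30.0, 17.6], [0.0, 0.6], [0.9, -0.4]]
lens [[ 0.54074088 -0.28956642  0.14661247]] focus [[ 0.44609364 -0.21579717  0.14661247]]
```

```bash
python3 - <<'E'
from h import *
b=np.array([(-65,55,14),(-65,-55,14),(65,55,14),(35,0,240)])/1e3
bt=crop([(52,170),(150,450),(388,65),(588,160)],(380,185),8)
b2=np.array([(-65,55,14),(65,55,14),(35,0,240)])/1e3
bs=crop([(600,378),(322,595),(78,203)],(75,220),6)
lt=crop([(155,287)],(380,185),8);ls=crop([(455,115)],(75,220),6)
def r(v):return np.r_[(proj(T,place(v,b))-bt).ravel(),(proj(S,place(v,b2))-bs).ravel(),
  (proj(T,place(v,[[-.085,0,v[3]]]))-lt).ravel(),(proj(S,place(v,[[-.085,0,v[3]]]))-ls).ravel()]
k=least_squares(r,[.5,-.35,-1.3,.17],loss='soft_l1');print(k.x.round(4));print(r(k.x).reshape(-1,2).round(1).tolist())
v=k.x;print("lens",place(v,[[-.085,0,v[3]]]),"focus",place(v,[[-.205,0,v[3]]]))
# yellow shoe x in guide: top face corners z=12+72=84
y=np.array([(dx,45+dy,84) for dx,dy in((-25,-15),(-25,15),(25,-15),(25,15))])/1e3
yt=crop([(296,347),(308,407),(187,370),(205,432)],(175,165),6)
G=[.5789,.1939,1.8146]
def q(u):
    L=y.copy();L[:,0]+=u[0];L[:,1]+=u[1];return (proj(T,place(G,L))-yt).ravel()
k=least_squares(q,[0,0]);print("shoe x,dy",k.x,q(k.x).round(1))
print("shoe origin",place(G,[[k.x[0],.045,.012]]))
E
```

```text
[ 0.5636 -0.3673 -1.2526  0.1434]
[[1.8, -0.5], [2.5, 0.0], [1.3, -1.8], [-1.4, -0.3], [-1.9, -0.1], [-1.2, 2.0], [1.6, -0.6], [-1.3, 2.1], [2.0, -1.6]]
lens [[ 0.53697294 -0.28661356  0.14337027]] focus [[ 0.49942593 -0.17263891  0.14337027]]
shoe x,dy [ 2.27727939e-02 -8.92452778e-05] [-0.4 -0.5  0.2 -0.1  0.3  0.3 -0.1  0.4]
shoe origin [[0.52973354 0.20513653 0.012     ]]
```

```bash
cat >> h.py <<'E'
def togo(pos,yaw):
    from plant import read_state
    s=read_state();Rt=R.from_rotvec(s['orientation']);
    tgt=R.from_euler('z',yaw)*R.from_euler('x',np.pi)
    print('t',s['t'],'pos',s['tool_pos'].round(4),'F',s['force'].round(1),'op',round(s['opening'],4))
    d=Rt.inv().apply(np.array(pos)-s['tool_pos']);r=(Rt.inv()*tgt).as_rotvec()
    print('shift/.5',(d/.5).round(4),'turn/90',(r/(np.pi/2)).round(4),'rows',np.linalg.norm(d)/.05,np.degrees(np.linalg.norm(r))/8.59)
def wshot(name):
    from plant import read_state,read_camera
    s=read_state();c=read_camera("wrist");cv2.imwrite(f"pics/{name}.png",c['frame'][:,:,::-1])
    np.savez(f"pics/{name}.npz",he=c['hand_eye'],pos=s['tool_pos'],rv=s['orientation'],f=210/np.tan(np.radians(c['vertical_fov']/2)),c=(c['cx'],c['cy']))
    return c['frame']
E
python3 -c "
from h import *
togo((.34,-.42,.32),.355)"
```

```text
t 0.15 pos [ 0.2083 -0.5622  0.2178] F [-0.1 -0.7 -0.5] op 0.0929
shift/.5 [ 0.3458 -0.1755 -0.204 ] turn/90 [-0.0009 -0.0001 -0.0001] rows 4.381675270914426 0.009581895927954606
```

Call:
jog_arm --motion '[1,0.346,-0.175,-0.2,0,0,0,1,0.346,-0.175,-0.2,0,0,0,1,0.346,-0.175,-0.2,0,0,0,1,0.346,-0.175,-0.2,0,0,0,1,0.346,-0.175,-0.2,0,0,0,1,0.346,-0.175,-0.2,0,0,0]'

```text
t: 0.75
tool_pos: [0.342, -0.4193, 0.3198]
orientation: [3.09, 0.559, 0.002]
force: [-0.3, -0.4, -0.4]
opening: 0.0929
```

```bash
python3 -c "
from h import *
togo((.42,-.12,.34),1.0)
f=wshot('wA')"
```

```text
t 0.75 pos [ 0.342  -0.4193  0.3198] F [-0.3 -0.4 -0.4] op 0.0929
shift/.5 [ 0.356  -0.5059 -0.0408] turn/90 [ 1.200e-03 -3.000e-04 -4.086e-01] rows 6.199545866639503 4.281010840760293
```

View pics/wA.png

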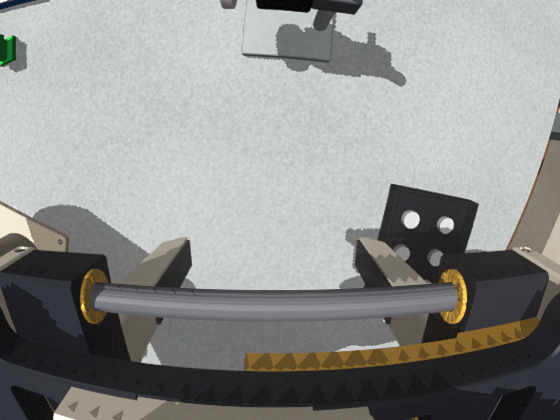

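Call:
jog_arm --motion '[1,0.26,-0.04,-0.08,0,0,0,1,0.26,-0.04,-0.08,0,0,0,1,0.26,-0.04,-0.08,0,0,0,1,0.26,-0.04,-0.08,0,0,0]'

```text
t: 1.2
tool_pos: [0.4578, -0.3552, 0.3578]
orientation: [-3.09, -0.561, -0.001]
force: [0.1, 0.9, -0.5]
opening: 0.0931
```

```bash
python3 -c "
from h import *
togo((.44,-.1,.34),1.0)
f=wshot('wB')"
```

```text
t 1.2 pos [ 0.4578 -0.3552  0.3578] F [ 0.1  0.9 -0.5] op 0.0931
shift/.5 [ 0.146  -0.4903  0.036 ] turn/90 [-4.000e-04 -5.000e-04 -4.079e-01] rows 5.128182974529639 4.2738578737834825
```

View pics/wB.png

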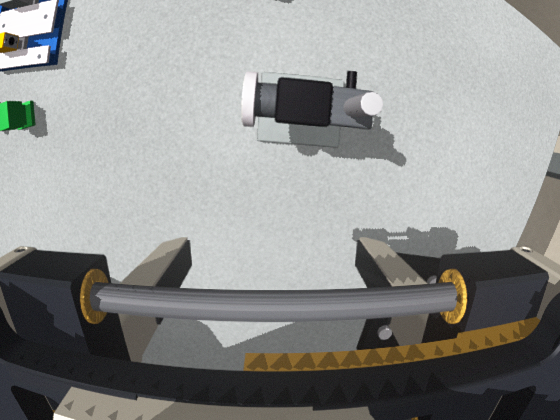

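```bash
python3 -c "
from h import *
t=cv2.imread('pics/wB.png');cv2.imwrite('pics/wBc.png',cv2.resize(t[60:155,230:390],None,fx=5,fy=5,interpolation=cv2.INTER_CUBIC))"
```

```text
(no output)
```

View pics/wBc.png

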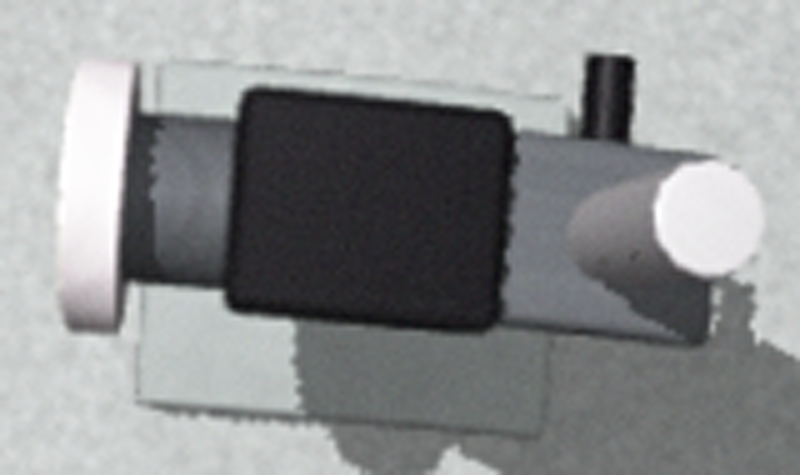

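Call:
jog_arm --motion '[1,0.146,-0.49,0,0,0,-0.408,1,0.146,-0.49,0,0,0,-0.408,1,0.146,-0.49,0.036,0,0,-0.408,1,0.146,-0.49,0.036,0,0,-0.408,1,0.146,-0.49,0.036,0,0,-0.408,1,0.146,-0.49,0.036,0,0,-0.408,1,0.146,-0.49,0.036,0,0,-0.408]'

```text
t: 1.95
tool_pos: [0.4376, -0.1014, 0.3379]
orientation: [-2.755, -1.504, 0.004]
force: [0.2, 0.1, 0.2]
opening: 0.0929
```

```bash
python3 -c "
from h import *
togo((.54,.165,.24),1.8146)
f=wshot('wC')"
```

```text
t 1.95 pos [ 0.4376 -0.1014  0.3379] F [0.2 0.1 0.2] op 0.0929
shift/.5 [ 0.5592 -0.1153  0.1955] turn/90 [-2.30e-03 -2.00e-04 -5.19e-01] rows 6.0355444414501855 5.438056136638254
```

View pics/wC.png

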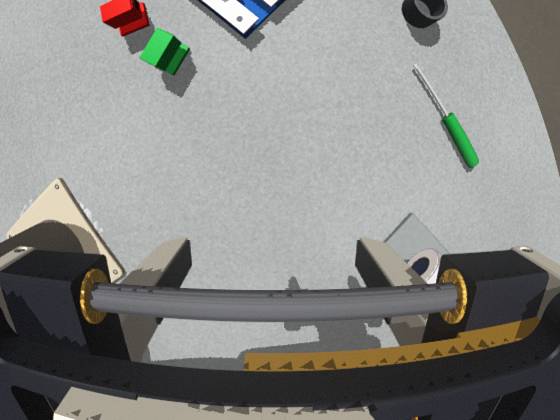

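```bash
python3 -c "
from h import *
t=cv2.imread('pics/wC.png');cv2.imwrite('pics/wCc.png',cv2.resize(t[205:300,350:470],None,fx=6,fy=6,interpolation=cv2.INTER_CUBIC))"
```

```text
(no output)
```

View pics/wCc.png

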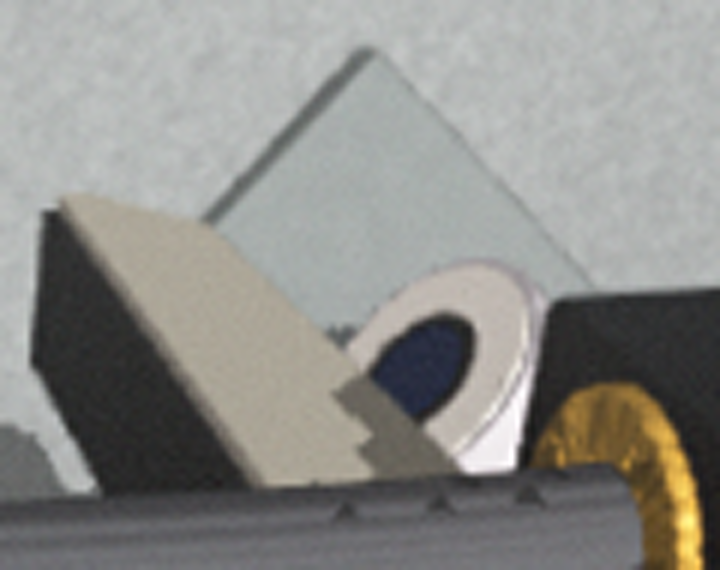

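Call:
jog_arm --motion '[1,0.56,-0.115,0.1,0,0,-0.52,1,0.56,-0.115,0.1,0,0,-0.52,1,0.56,-0.115,0.196,0,0,-0.52,1,0.56,-0.115,0.196,0,0,-0.52,1,0.56,-0.115,0.196,0,0,-0.52,1,0.56,-0.115,0.196,0,0,-0.52,0.65,0.56,-0.115,0.196,0,0,-0.52,0.65,0.56,-0.115,0.196,0,0,-0.52]'

```text
t: 2.8
tool_pos: [0.5412, 0.1626, 0.2378]
orientation: [-1.934, -2.47, 0.008]
force: [-0.4, -0.6, 0.2]
opening: 0.0816
```

```bash
python3 -c "
from h import *
togo((.5297,.2051,.046),1.8146)
f=wshot('wD')"
```

```text
t 2.8 pos [0.5412 0.1626 0.2378] F [-0.4 -0.6  0.2] op 0.0816
shift/.5 [0.0878 0.0006 0.3837] turn/90 [-0.0043 -0.0004 -0.0008] rows 3.936678374529906 0.04601702930229151
```

View pics/wD.png

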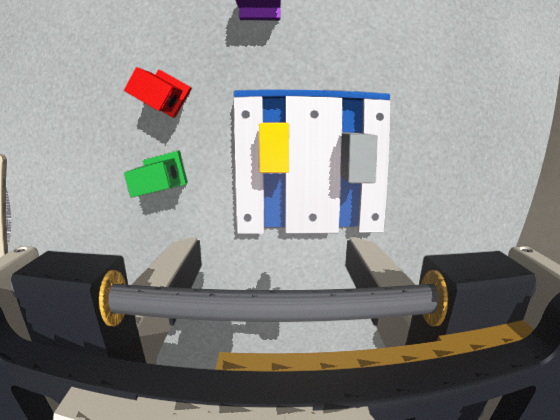

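```bash
python3 - <<'E'
from h import *
W={n:dict(np.load(f'pics/{n}.npz')) for n in('wB','wC','wD')}
wp=lambda n,P:wproj(P,W[n]['he'],W[n]['pos'],W[n]['rv'],W[n]['f'],W[n]['c'])
for pts in([(472,345),(450,315),(430,315),(400,338),(370,378),(418,422),(455,385)],[(533,320),(520,285),(495,264),(460,263),(420,275),(380,308),(348,348),(455,452),(490,420),(515,380)]):
    print(cv2.fitEllipse(np.array(pts,np.float32)))
b=lambda L:np.array(L)/1e3
obs=[]
obs+=[('wB',p,crop(c,(230,60),5)) for p,c in [((-65,55,14),(160,62)),((-65,-55,14),(135,402)),((65,-55,14),(545,437)),((65,55,14),(565,98)),((35,0,240),(710,218)),('L',(68,196))]]
obs+=[('wC',p,crop(c,(350,205),6)) for p,c in [((-65,55,14),(370,48)),('L',(422,370))]]
obs+=[('T',p,crop(c,(380,185),8)) for p,c in [((-65,55,14),(52,170)),((-65,-55,14),(150,450)),((65,55,14),(388,65)),((35,0,240),(588,160)),('L',(155,287))]]
obs+=[('S',p,crop(c,(75,220),6)) for p,c in [((-65,55,14),(600,378)),((65,55,14),(322,595)),((35,0,240),(78,203)),('L',(455,115))]]
wt={'wB':1,'wC':1,'T':2,'S':2}
def r(v,ob=obs,full=False):
    o=[]
    for n,p,c in ob:
        L=b([-85,0,1e3*v[3]]) if p=='L' else b(p)
        P=place(v,L); q=(proj(T,P) if n=='T' else proj(S,P) if n=='S' else wp(n,P))[0]
        o.append((q-c)*(1 if full else wt[n]))
    return np.array(o) if full else np.array(o).ravel()
for sel in (obs,[o for o in obs if o[0][0]=='w'],[o for o in obs if o[0]!='wC']):
    k=least_squares(lambda v:r(v,sel),[.5636,-.3673,-1.25,.143],loss='soft_l1');v=k.x
    print(v.round(4),'focus',place(v,[[-.205,0,v[3]]]).round(4))
    print([(o[0],o[1],x.round(1).tolist()) for o,x in zip(sel,r(v,sel,True))])
# check yellow in wD
G=[.5789,.1939,1.8146]
for x in(.0228,):
    print(wp('wD',place(G,b([(22.8+a,45+c,84) for a in(-25,25) for c in(-15,15)]))).round(1).tolist())
print(wp('wD',place(G,b([(-80,90,36),(-80,-90,36),(88,90,36),(88,-90,36)]))).round(1).tolist())
t=cv2.imread('pics/wD.png');cv2.imwrite('pics/wDc.png',cv2.resize(t[80:245,225:400],None,fx=4,fy=4,interpolation=cv2.INTER_CUBIC))
E
```

```text
((417.56500244140625, 372.7832336425781), (75.07122802734375, 143.1044464111328), 40.032615661621094)
((429.27911376953125, 369.41400146484375), (157.50486755371094, 252.7793731689453), 40.96042251586914)
[ 0.5629 -0.365  -1.2734  0.1542] focus [[ 0.5028 -0.169   0.1542]]
[('wB', (-65, 55, 14), [1.4, -0.4]), ('wB', (-65, -55, 14), [2.1, 1.2]), ('wB', (65, -55, 14), [2.3, 0.2]), ('wB', (65, 55, 14), [3.4, -0.5]), ('wB', (35, 0, 240), [-6.9, -2.1]), ('wB', 'L', [-5.0, -0.5]), ('wC', (-65, 55, 14), [2.4, 1.8]), ('wC', 'L', [-2.2, 0.5]), ('T', (-65, 55, 14), [1.2, -0.8]), ('T', (-65, -55, 14), [1.2, -0.0]), ('T', (65, 55, 14), [1.0, -1.3]), ('T', (35, 0, 240), [-2.2, 0.3]), ('T', 'L', [-1.5, 1.5]), ('S', (-65, 55, 14), [-1.1, -0.0]), ('S', (65, 55, 14), [-1.0, 1.2]), ('S', (35, 0, 240), [2.5, -1.7]), ('S', 'L', [2.3, -4.1])]
[ 0.5618 -0.3635 -1.2818  0.1567] focus [[ 0.5034 -0.167   0.1567]]
[('wB', (-65, 55, 14), [0.5, -0.4]), ('wB', (-65, -55, 14), [0.7, 1.2]), ('wB', (65, -55, 14), [0.9, 0.8]), ('wB', (65, 55, 14), [2.5, 0.1]), ('wB', (35, 0, 240), [-8.8, -1.4]), ('wB', 'L', [-6.7, -0.8]), ('wC', (-65, 55, 14), [1.9, 1.3]), ('wC', 'L', [-2.2, 0.4])]
[ 0.5629 -0.3654 -1.2747  0.1393] focus [[ 0.5031 -0.1693  0.1393]]
[('wB', (-65, 55, 14), [1.7, -0.4]), ('wB', (-65, -55, 14), [2.3, 1.3]), ('wB', (65, -55, 14), [2.5, 0.4]), ('wB', (65, 55, 14), [3.6, -0.3]), ('wB', (35, 0, 240), [-6.5, -1.9]), ('wB', 'L', [-3.3, 0.6]), ('T', (-65, 55, 14), [1.3, -0.8]), ('T', (-65, -55, 14), [1.3, -0.1]), ('T', (65, 55, 14), [1.2, -1.2]), ('T', (35, 0, 240), [-2.1, 0.3]), ('T', 'L', [-2.6, 1.8]), ('S', (-65, 55, 14), [-1.3, 0.1]), ('S', (65, 55, 14), [-1.2, 1.3]), ('S', (35, 0, 240), [2.3, -1.6]), ('S', 'L', [3.7, -0.8])]
[[288.0, 175.2], [257.8, 175.2], [288.3, 124.7], [257.4, 124.7]]
[[235.8, 233.5], [382.3, 232.8], [232.9, 89.9], [389.8, 94.1]]
```

View pics/wDc.png

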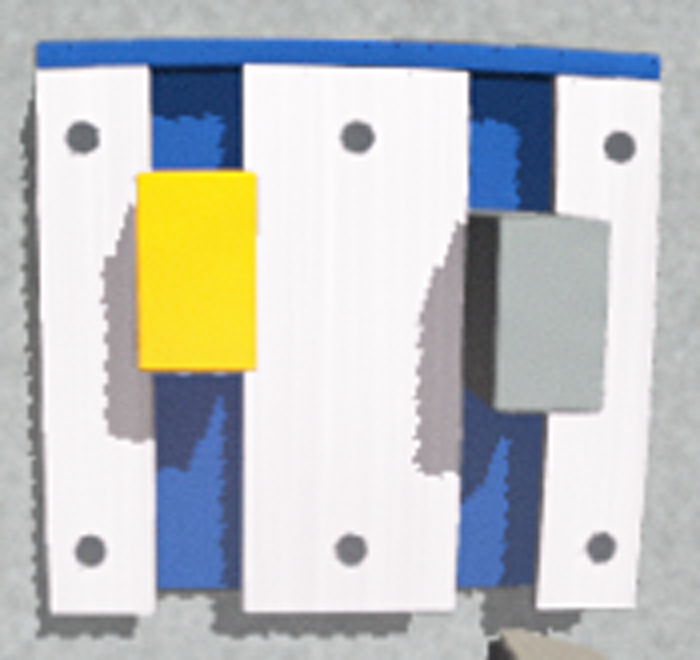

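```bash
cat > fit.py <<'E'
from h import *
W={n:dict(np.load(f'pics/{n}.npz')) for n in('wB','wC','wD')}
wp=lambda n,P:wproj(P,W[n]['he'],W[n]['pos'],W[n]['rv'],W[n]['f'],W[n]['c'])
b=lambda L:np.array(L)/1e3
obs=[]
obs+=[('wB',p,crop(c,(230,60),5)) for p,c in [((-65,55,14),(160,62)),((-65,-55,14),(135,402)),((65,-55,14),(545,437)),((65,55,14),(565,98)),((35,0,240),(710,218)),('L',(68,196))]]
obs+=[('wC',p,crop(c,(350,205),6)) for p,c in [((-65,55,14),(370,48)),('L',(424,370))]]
obs+=[('T',p,crop(c,(380,185),8)) for p,c in [((-65,55,14),(52,170)),((-65,-55,14),(150,450)),((65,55,14),(388,65)),((35,0,240),(588,160)),('L',(155,287))]]
obs+=[('S',p,crop(c,(75,220),6)) for p,c in [((-65,55,14),(600,378)),((65,55,14),(322,595)),((35,0,240),(78,203)),('L',(455,115))]]
wt={'wB':1,'wC':1,'T':2,'S':2}
def r(v,ob=obs,full=False):
    o=[]
    for n,p,c in ob:
        L=b([-85,0,1e3*v[3]]) if p=='L' else b(p)
        if p!='L' and p[2]==14: L=L+[v[4],v[5],0]
        if p!='L' and p[2]>14: L=L+[v[6],0,0]
        P=place(v,L); q=(proj(T,P) if n=='T' else proj(S,P) if n=='S' else wp(n,P))[0]
        o.append((q-c)*(1 if full else wt[n]))
    return np.array(o) if full else np.array(o).ravel()
E
python3 - <<'E'
from fit import *
for m in([1,1,1,1,1,0,0],[1,1,1,1,1,1,0],[1]*7):
  for sel in (obs,[o for o in obs if o[0][0]=='w'],[o for o in obs if o[0]!='wC']):
    m=np.array(m)
    k=least_squares(lambda v:r(v*m,sel),[.5636,-.3673,-1.25,.143,0,0,0],loss='soft_l1');v=k.x*m
    print(v.round(4),'lens',place(v,[[-.085,0,v[3]]]).round(4),'focus',place(v,[[-.205,0,v[3]]]).round(4),k.cost)
  k=least_squares(lambda v:r(v*m,obs),[.5636,-.3673,-1.25,.143,0,0,0],loss='soft_l1');v=k.x*m
  print([(o[0],o[1],x.round(1).tolist()) for o,x in zip(obs,r(v,obs,True))])
E
```

```text
[ 0.5645 -0.371  -1.285   0.1474 -0.0098  0.      0.    ] lens [[ 0.5405 -0.2894  0.1474]] focus [[ 0.5067 -0.1743  0.1474]] 9.862450120340943
[ 0.5644 -0.3708 -1.2821  0.1494 -0.0098  0.      0.    ] lens [[ 0.5402 -0.2894  0.1494]] focus [[ 0.506  -0.1743  0.1494]] 4.26181153743347
[ 0.5644 -0.3709 -1.2836  0.146  -0.0096  0.      0.    ] lens [[ 0.5403 -0.2894  0.146 ]] focus [[ 0.5063 -0.1743  0.146 ]] 7.900962137863344
[('wB', (-65, 55, 14), [-0.6, -0.9]), ('wB', (-65, -55, 14), [-0.7, 0.7]), ('wB', (65, -55, 14), [-0.4, 0.5]), ('wB', (65, 55, 14), [1.5, -0.2]), ('wB', (35, 0, 240), [-0.3, -0.6]), ('wB', 'L', [1.1, -0.4]), ('wC', (-65, 55, 14), [1.6, 0.4]), ('wC', 'L', [-1.5, 0.5]), ('T', (-65, 55, 14), [0.1, -0.7]), ('T', (-65, -55, 14), [-0.3, 0.2]), ('T', (65, 55, 14), [0.1, -0.7]), ('T', (35, 0, 240), [0.2, -0.2]), ('T', 'L', [0.1, 0.7]), ('S', (-65, 55, 14), [0.1, -0.7]), ('S', (65, 55, 14), [-0.1, 0.0]), ('S', (35, 0, 240), [-0.5, 0.2]), ('S', 'L', [0.9, -0.7])]
[ 5.6460e-01 -3.7090e-01 -1.2849e+00  1.4750e-01 -9.8000e-03 -2.0000e-04
  0.0000e+00] lens [[ 0.5406 -0.2894  0
[... 1339 characters left out ...]
e+00  1.4600e-01 -1.0400e-02  1.0000e-04
 -1.1000e-03] lens [[ 0.5405 -0.2902  0.146 ]] focus [[ 0.5065 -0.1751  0.146 ]] 7.513714576527978
[('wB', (-65, 55, 14), [-0.6, -0.8]), ('wB', (-65, -55, 14), [-0.7, 0.7]), ('wB', (65, -55, 14), [-0.4, 0.6]), ('wB', (65, 55, 14), [1.4, -0.1]), ('wB', (35, 0, 240), [-0.7, -0.8]), ('wB', 'L', [1.9, -0.5]), ('wC', (-65, 55, 14), [1.5, 0.4]), ('wC', 'L', [-1.2, 0.6]), ('T', (-65, 55, 14), [0.1, -0.6]), ('T', (-65, -55, 14), [-0.3, 0.2]), ('T', (65, 55, 14), [0.1, -0.6]), ('T', (35, 0, 240), [0.0, -0.2]), ('T', 'L', [0.3, 0.5]), ('S', (-65, 55, 14), [0.0, -0.7]), ('S', (65, 55, 14), [-0.1, -0.0]), ('S', (35, 0, 240), [-0.3, 0.1]), ('S', 'L', [0.6, -0.3])]
```

Call:
jog_arm --motion '[0.65,0.088,0,0.1,-0.004,0,0,0.65,0.088,0,0.2,-0.004,0,0,0.65,0.088,0,0.28,-0.004,0,0,0.65,0.088,0,0.34,-0.004,0,0,0.65,0.088,0,0.382,-0.004,0,0,0.65,0.088,0,0.382,-0.004,0,0]'

```text
t: 3.45
tool_pos: [0.5285, 0.2015, 0.0455]
orientation: [-1.941, -2.468, 0.005]
force: [-0.9, -0.3, -0.7]
opening: 0.0605
```

```bash
python3 -c "
from h import *
togo((.5297,.2051,.046),1.8146)
f=wshot('wE')
from plant import *
c=read_camera('scene');cv2.imwrite('pics/sE.png',cv2.resize(c['frame'][120:250,280:410,::-1],None,fx=4.5,fy=4.5,interpolation=cv2.INTER_CUBIC))"
```

```text
t 3.45 pos [0.5285 0.2015 0.0455] F [-0.9 -0.3 -0.7] op 0.0605
shift/.5 [ 0.0064  0.004  -0.0009] turn/90 [-0.0022  0.0002 -0.0037] rows 0.07630904647334798 0.044802894895964264
```

View pics/wE.png

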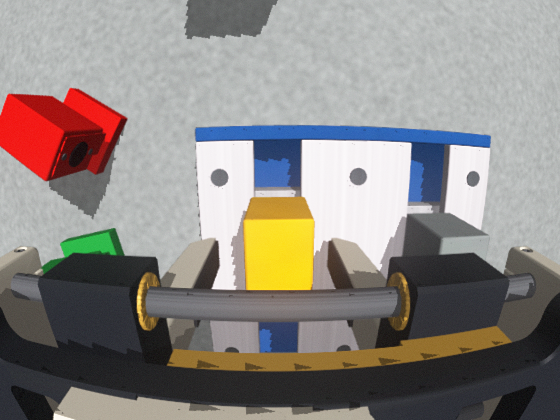

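View pics/sE.png

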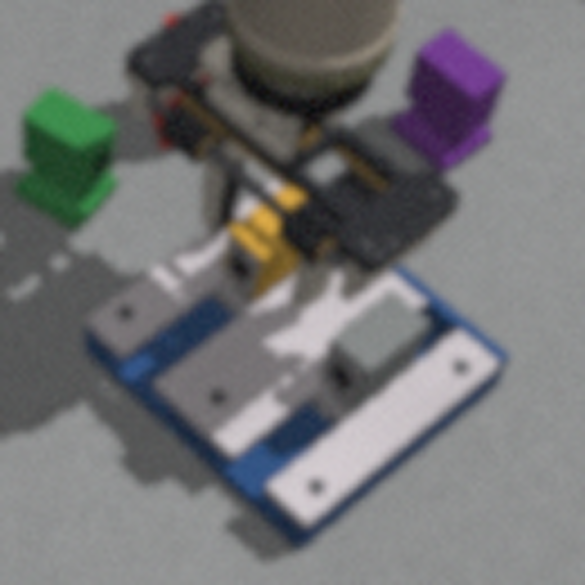

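Call:
jog_arm --motion '[0.65,0.006,0.004,-0.001,-0.002,0,-0.004,0.65,0.006,0.004,-0.001,-0.002,0,-0.004,0.0,0.006,0.004,-0.001,-0.002,0,-0.004,0.0,0.006,0.004,-0.001,-0.002,0,-0.004,0.0,0.006,0.004,-0.001,-0.002,0,-0.004,0.0,0.006,0.004,-0.001,-0.002,0,-0.004,0.0,0.006,0.004,-0.001,-0.002,0,-0.004,0.0,0.006,0.004,-0.001,-0.002,0,-0.004]' --grip_force 35

```text
t: 4.35
tool_pos: [0.532, 0.2063, 0.0501]
orientation: [1.931, 2.474, 0.006]
force: [-4.6, -2.0, 5.3]
opening: 0.0298
```

```bash
python3 -c "
from h import *
togo((.5297,.2051,.046),1.8146)
c,s=np.cos(1.8146),np.sin(1.8146)
togo((.5297-.15*c,.2051-.15*s,.046),1.8146)"
```

```text
t 4.35 pos [0.532  0.2063 0.0501] F [-4.6 -2.   5.3] op 0.0298
shift/.5 [-0.0012 -0.005   0.0082] turn/90 [ 0.003  -0.0001  0.0009] rows 0.0968144619481505 0.03280142971487683
t 4.35 pos [0.532  0.2063 0.0501] F [-4.6 -2.   5.3] op 0.0298
shift/.5 [-0.3012 -0.0055  0.0081] turn/90 [ 0.003  -0.0001  0.0009] rows 3.014042094095469 0.03280142971487683
```

```bash
python3 -c "
from h import *
f=wshot('wF')
togo((.5297,.2051,.046),1.8146)
"
```

```text
t 4.4 pos [0.532  0.2063 0.0501] F [-4.8 -2.4  4.7] op 0.0298
shift/.5 [-0.0012 -0.005   0.0081] turn/90 [ 0.003  -0.0001  0.0009] rows 0.09660302811029914 0.03265234865093445
```

View pics/wF.png

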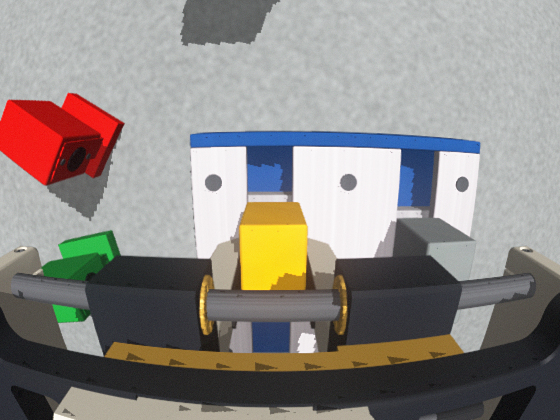

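Call:
jog_arm --motion '[0,-0.03,0,0,0,0,0,0,-0.07,0,0,0,0,0,0,-0.11,0,0,0,0,0,0,-0.15,0,0,0,0,0]'

```text
t: 4.8
tool_pos: [0.5508, 0.1331, 0.0501]
orientation: [1.931, 2.474, 0.008]
force: [-0.4, 3.4, 0.5]
opening: 0.0303
```

```bash
python3 -c "
from h import *
f=wshot('wG')
c,s=np.cos(1.8146),np.sin(1.8146)
togo((.5297-.165*c,.2051-.165*s,.050),1.8146)
"
```

```text
t 4.85 pos [0.5515 0.1302 0.0501] F [ 1.4 -2.6  2. ] op 0.0297
shift/.5 [-0.174  -0.0063  0.0005] turn/90 [0.0037 0.0008 0.0003] rows 1.7415885983512376 0.0403400419813607
```

View pics/wG.png

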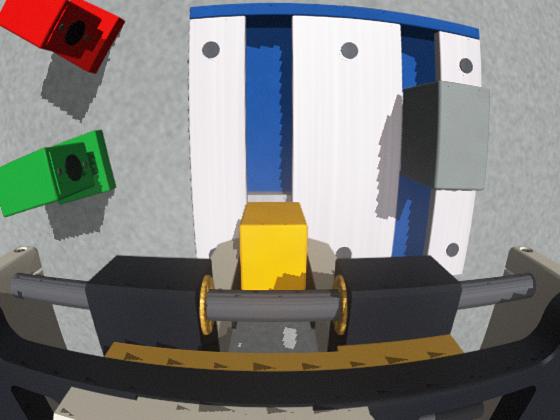

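Sliding well (the yellow head at (273,245) stays put in the fingers). Next, the rest of the slot.

Call:
jog_arm --motion '[0,-0.05,-0.001,0,0,0,0,0,-0.1,-0.002,0,0,0,0,0,-0.15,-0.003,0,0,0,0,0,-0.18,-0.003,0,0,0,0,0,-0.18,-0.003,0,0,0,0,0,-0.18,-0.003,0,0,0,0,0,-0.18,-0.003,0,0,0,0]'

```text
t: 5.55
tool_pos: [0.5714, 0.0433, 0.0498]
orientation: [1.931, 2.473, 0.006]
force: [0.2, 0.0, -3.3]
opening: 0.03
```

```bash
python3 -c "
from h import *
f=wshot('wH')
from plant import *
c=read_camera('scene');cv2.imwrite('pics/sH.png',cv2.resize(c['frame'][140:290,220:400,::-1],None,fx=4,fy=4,interpolation=cv2.INTER_CUBIC))
togo((.5065,-.1743,.16),1.857)
"
```

```text
t 5.65 pos [0.5716 0.0434 0.0501] F [-0.  -0.1 -4.4] op 0.0302
shift/.5 [-0.391  -0.2309 -0.2207] turn/90 [ 0.0037  0.0007 -0.026 ] rows 5.048593942082411 0.27535938398402915
```

View pics/wH.png

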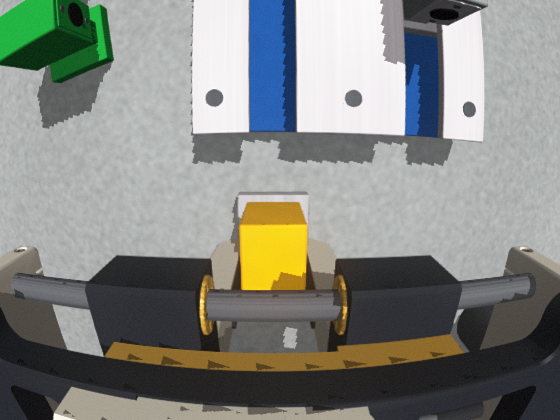

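View pics/sH.png

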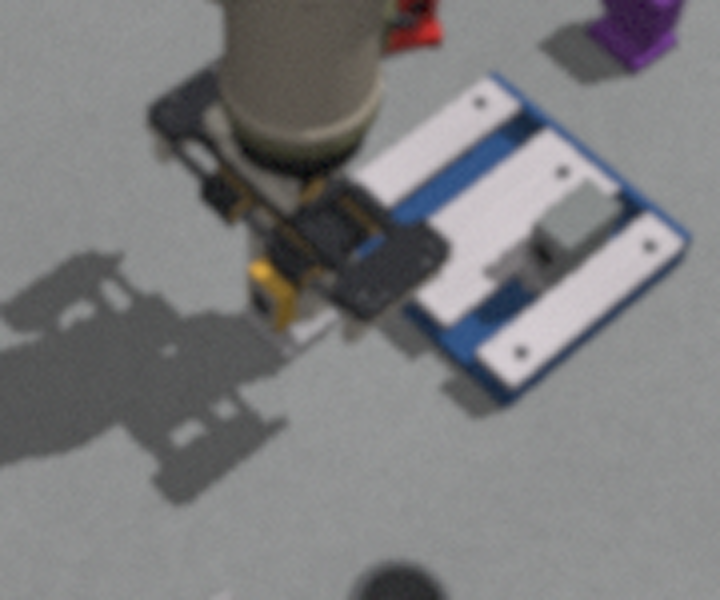

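```bash
python3 -c "
from h import *
togo((.4993,-.1497,.1355),1.857)
"
```

```text
t 5.65 pos [0.5716 0.0434 0.0501] F [-0.  -0.1 -4.4] op 0.0302
shift/.5 [-0.3397 -0.2332 -0.1718] turn/90 [ 0.0037  0.0007 -0.026 ] rows 4.464052899320502 0.27535938398402915
```

Call:
jog_arm --motion '[0,0,0,-0.07,0.004,0,0,0,-0.03,-0.03,-0.14,0.004,0,0,0,-0.09,-0.08,-0.17,0.004,0,-0.01,0,-0.16,-0.13,-0.172,0.004,0,-0.02,0,-0.22,-0.18,-0.172,0.004,0,-0.026,0,-0.27,-0.22,-0.172,0.004,0,-0.026,0,-0.3,-0.233,-0.172,0.004,0,-0.026,0,-0.32,-0.233,-0.172,0.004,0,-0.026]'

```text
t: 6.45
tool_pos: [0.4965, -0.141, 0.1357]
orientation: [1.883, 2.514, -0.002]
force: [0.2, -0.4, -4.7]
opening: 0.0296
```

Call:
jog_arm --motion '[0,0,0,0,0,0,0,0,0,0,0,0,0,0,0,0,0,0,0,0,0]'

```text
t: 6.75
tool_pos: [0.4968, -0.1399, 0.1356]
orientation: [1.881, 2.515, -0.002]
force: [0.1, 0.4, -3.6]
opening: 0.0301
```

```bash
python3 -c "
from h import *
from plant import *
togo((.4993,-.1497,.1355),1.857)
c=read_camera('scene');cv2.imwrite('pics/sI.png',cv2.resize(c['frame'][160:320,70:290,::-1],None,fx=3.6,fy=3.6,interpolation=cv2.INTER_CUBIC))
c=read_camera('top');cv2.imwrite('pics/tI.png',cv2.resize(c['frame'][170:270,280:480,::-1],None,fx=4,fy=4,interpolation=cv2.INTER_CUBIC))
f=wshot('wI')
"
```

```text
t 6.75 pos [ 0.4968 -0.1399  0.1356] F [ 0.1  0.4 -3.6] op 0.0301
shift/.5 [-0.0202 -0.0007  0.0002] turn/90 [-0.0003  0.0006  0.0002] rows 0.20199329184958204 0.00746590298823496
```

View pics/sI.png

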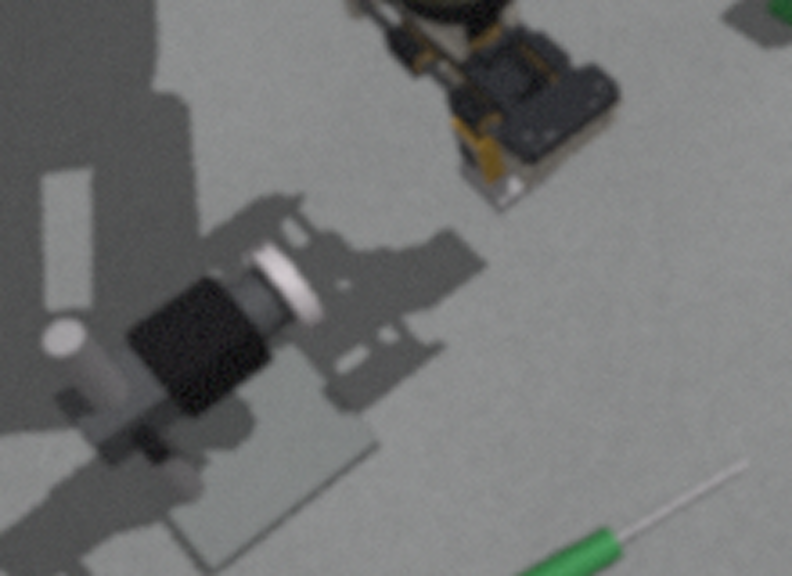

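View pics/tI.png

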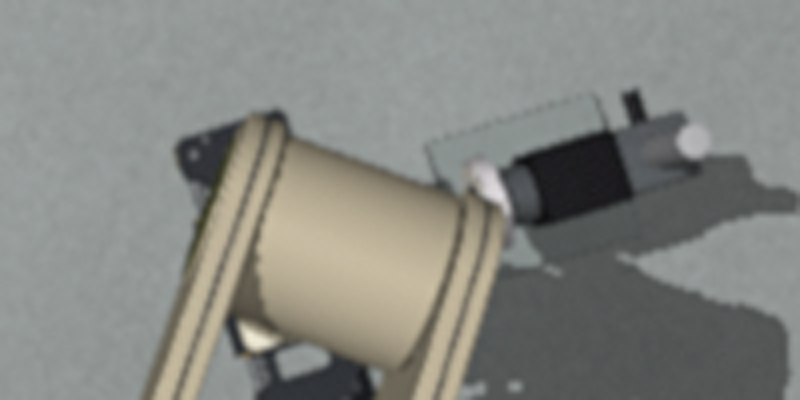

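View pics/wI.png

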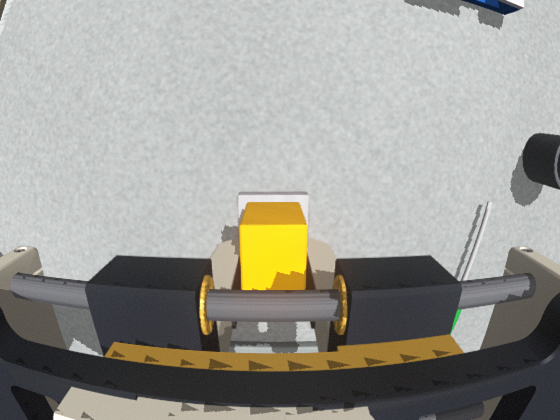

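Call:
jog_arm --motion '[0,-0.01,0,0,0,0,0,0,-0.02,0,0,0,0,0,0,-0.02,0,0,0,0,0,0,-0.02,0,0,0,0,0,0,-0.02,0,0,0,0,0]'

```text
t: 7.4
tool_pos: [0.4994, -0.1498, 0.1355]
orientation: [1.882, 2.515, -0.002]
force: [-0.1, 0.2, -2.6]
opening: 0.0298
```

```bash
python3 - <<'E'
from h import *
from plant import *
togo((.4993,-.1497,.1355),1.857)
s=read_state()
c=read_camera('scene');sc=c['frame'][:,:,::-1]
f=wshot('wJ')
w=dict(np.load('pics/wJ.npz'))
# shoe frame in world from assumed grip: origin = TCP + tool(-.0006,0,.038)
V=np.array([(x,y,z) for x in(-25,25) for y in(-15,15) for z in(28,72)]+[(x,y,z) for x in(-25,25) for y in(-22,22) for z in(0,12)]+[(-25,0,50)])/1e3
Rt=R.from_rotvec(s['orientation'])
def W(v,off=(-.0006,0,.038)):  # shoe->tool: x same, y,z flipped
    return Rt.apply(np.array(off)+v*[1,-1,-1])+s['tool_pos']
P=W(V)
print('face',P[-1].round(4),'tool tilt z',Rt.apply([0,0,1]).round(4))
ps=proj(S,P);pw=wproj(P,w['he'],w['pos'],w['rv'],w['f'],w['c'])
def draw(im,p,off,k,nm):
    a,b,c2,d=off;im=cv2.resize(im[b:d,a:c2],None,fx=k,fy=k,interpolation=cv2.INTER_CUBIC)
    E=[(i,j) for o in(0,8) for i in range(o,o+8) for j in range(i+1,o+8) if bin((i-o)^(j-o)).count('1')==1]
    q=[tuple(int(z) for z in (((x-a)+.5)*k-.5,((y-b)+.5)*k-.5)) for x,y in p]
    o2=im.copy()
    for i,j in E: cv2.line(o2,q[i],q[j],(255,0,255),1)
    cv2.circle(o2,q[-1],4,(0,0,255),1)
    cv2.imwrite(nm,np.hstack([im,o2]))
draw(np.ascontiguousarray(sc),ps,(170,180,220,230),8,'pics/sJ.png')
draw(np.ascontiguousarray(f[:,:,::-1]),pw,(220,170,330,370),3,'pics/wJc.png')
E
```

```text
t 7.4 pos [ 0.4994 -0.1498  0.1355] F [-0.1  0.2 -2.6] op 0.0298
shift/.5 [ 0.0002 -0.0002  0.0001] turn/90 [-0.0005  0.0006  0.    ] rows 0.002980368740130524 0.007746720651104445
face [ 0.5067 -0.1743  0.1476] tool tilt z [-4.0e-04 -1.1e-03 -1.0e+00]
```

View pics/sJ.png

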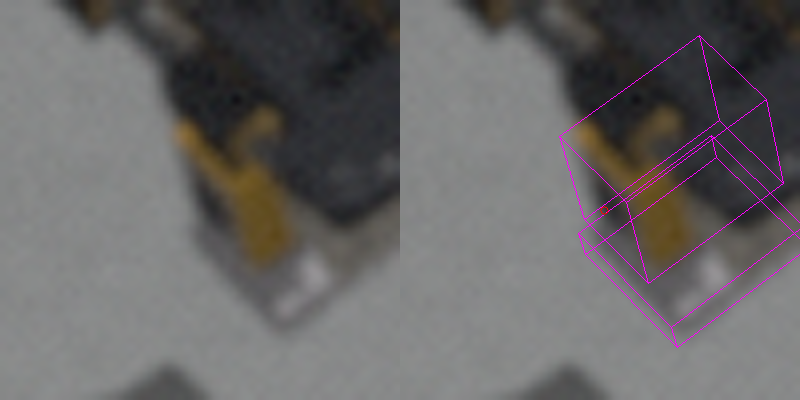

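View pics/wJc.png

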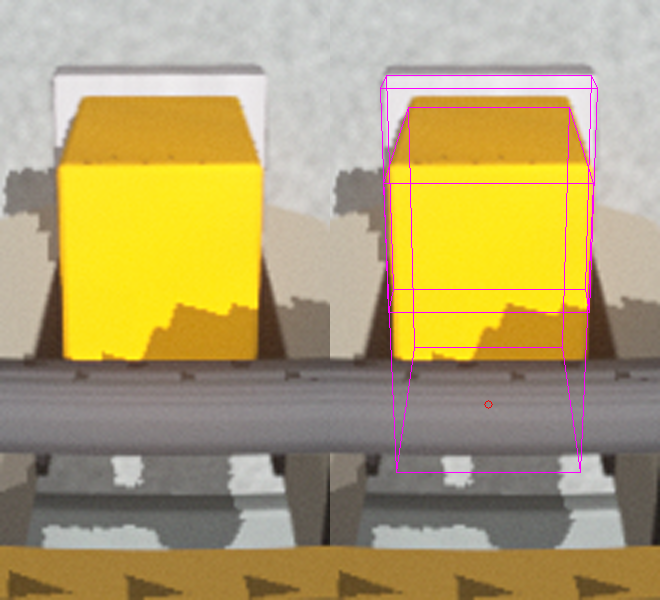

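```bash
python3 - <<'E'
from h import *
w=dict(np.load('pics/wJ.npz'))
V=np.array([(25,15,72),(25,-15,72),(25,15,28),(25,-15,28),(25,22,12),(25,-22,12),(25,22,0),(25,-22,0)])/1e3
ob=crop([(58,165),(262,165),(80,97),(240,97),(55,73),(266,73),(57,66),(263,66)],(220,170),3)
Rt=R.from_rotvec(w['rv'])
def W(v,u):
    q=(V if v is None else v)-[0,0,.05]
    q=R.from_euler('y',u[3]).apply(q)+[0,0,.05]
    return Rt.apply(np.array(u[:3])+q*[1,-1,-1])+w['pos']
def sc(P):return proj(S,P)
# scene observations, crop 8 off (170,180)
Vs=np.array([(-25,-22,12),(-25,-15,28),(-25,15,72)])/1e3
for m,us in(([1,1,1,1],0),([1,1,1,0],0),([1,1,1,1],1),([1,1,1,0],1)):
    m=np.array(m)
    so=crop([(280,325),(258,268),(178,123)],(170,180),8)
    def r(u):
        u=u*m;a=(wproj(W(None,u),w['he'],w['pos'],w['rv'],w['f'],w['c'])-ob).ravel()
        return np.r_[a,(sc(W(Vs,u))-so).ravel()] if us else a
    k=least_squares(r,[0,0,.038,0],x_scale=[.01,.01,.01,.1]);u=k.x*m
    print(us,u.round(4),k.cost,r(k.x).round(1).tolist(),'face',W(np.array([[-.025,0,.05]]),u).round(4))
E
```

```text
0 [ 0.0009  0.0002  0.0421 -0.0018] 2.9915491849670692 [-0.2, 0.1, 0.3, 0.1, 0.3, -0.8, -0.2, -0.8, -0.6, 1.1, 0.3, 1.2, 0.7, -0.5, -0.6, -0.5] face [[ 0.5064 -0.1728  0.1434]]
0 [0.0009 0.0002 0.0419 0.    ] 3.019920646653911 [-0.2, -0.0, 0.3, 0.0, 0.3, -0.8, -0.2, -0.8, -0.6, 1.2, 0.4, 1.2, 0.7, -0.4, -0.6, -0.4] face [[ 0.5064 -0.1728  0.1437]]
1 [0.0018 0.0002 0.0389 0.0052] 7.359979441783644 [-1.0, -0.2, 1.0, -0.1, -0.2, -0.9, 0.2, -0.8, -1.2, 1.2, 0.9, 1.2, 0.2, -0.4, -0.1, -0.4, -0.2, -0.1, -0.2, 1.6, -1.3, 1.2] face [[ 0.5062 -0.1719  0.1468]]
1 [0.0017 0.0002 0.0392 0.    ] 7.654208055102913 [-0.9, 0.2, 1.0, 0.2, -0.1, -0.9, 0.2, -0.9, -1.1, 1.0, 0.8, 1.0, 0.2, -0.7, -0.2, -0.7, -0.1, -0.0, -0.2, 1.7, -1.3, 1.4] face [[ 0.5062 -0.1721  0.1463]]
```

```bash
python3 - <<'E'
from h import *
from plant import *
s=read_state();print(s['t'],s['tool_pos'].round(4),abs(s['dq']).max().round(4),s['opening'],s['force'].round(1))
c=read_camera('scene');cv2.imwrite('pics/sK.png',c['frame'][:,:,::-1])
E
```

```text
7.5 [ 0.4994 -0.1497  0.1355] 0.0013 0.029612530514198685 [-0.  -0.6 -4.3]
```

View pics/sK.png

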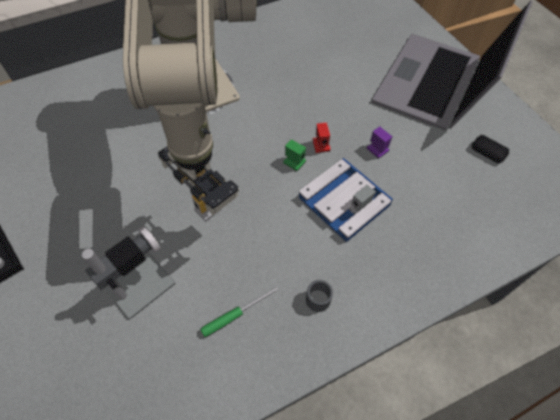

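The shoe is held in front of the lens near (200,200). The grey shoe (363,196), pipe (319,295) and screwdriver (222,320) are where they were at the start.

```bash
python3 -c "
from plant import *
print(close_job())"
```

```text
the job is handed in; nothing more can be done
None
```

I gripped the yellow shoe by its head at 35 N and slid it out of the open end of its slot. I then held it upright in front of the inspection camera and handed the job in at about 7.5 s.

**Face position:** in the last check, the middle of the wear face was at about (0.506, -0.172, 0.146) m. The focus point I worked out is (0.5065, -0.174, 0.1475) m, so it is 2–3 mm off. The tool was upright and its heading was within 0.01 rad of the lens axis I measured.

**Hold:** the arm was at rest with a finger opening of 29.6 mm and about 4 N of load on the wrist, which is the shoe's weight.

**Bystanders:** in the last scene picture the grey shoe, pipe offcut and screwdriver looked unmoved. I saw no sign of contact with the camera or its stand.

**Disagreements:**
- **Stand base:** its centre measured about 10 mm further toward the lens side than a base centred on the stand's origin would be. I therefore fixed the lens from its ring and the post.
- **Lens height:** different sets of views gave between 146 and 150 mm.
- **Shoe height in the fingers:** the wrist view put the face about 3 mm lower than the combined views did. All three of these are well within the 15 mm tolerance.
- **While gripping:** the tool was pushed about 5 mm off its target, so I held the head about 4 mm higher than planned.

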